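# Ring the hall bell and point out the red-tagged key

### The arm

A 6-joint arm with a two-finger parallel gripper is mounted at the origin on the work surface. World frame = base frame: x ahead of the robot, y to its left, z up, the work surface at z = 0. Lengths are in mm, angles in degrees, forces in N, time in s.
With the tool pointing down it reaches from about 300 to 850 mm from the base axis. Payload 4.2 kg.
Tool frame: the origin (TCP) lies between the finger pads, 19 mm behind the fingertips; this is the grasp point; z points along the fingers, y is the line along which they close (so a half turn about z gives the same grasp; the last joint's range is limited). The gripper opens to 91 mm and grips with 3 to 60 N. Pads are 32 mm wide; open, the fingers measure 118 mm over their backs; the gripper's body (76 mm by 178 mm) begins 60 mm behind the grasp point.
Start: joints at [75.229, 18.312, 89.639, -0, 72.044, -1.146], TCP at [135.451, 558.833, 232.776] pointing down, gripper open.
Joint ranges: [-177.97, 177.97], [-48.28, 115.42], [12.27, 149.76], [-77.06, 257.06], [2.81, 150.46], [-146.56, 146.56]. Speed limits (degrees/s): [147.25, 147.25, 180, 180, 180, 180].

### API

Orientations are given as [roll, pitch, yaw] about the fixed x, y, z axes, in that order (R = Rz(yaw) Ry(pitch) Rx(roll)).
In Python, from workcell import env, grab_frame gives the robot as it stands. The module is installed in compiled form; this text tells all that it offers.
- The arm moves only by the tool move_arm, never from a script. Its argument "plan" is a list of rows, each an object of numbers: "tx", "ty", "tz": the shift along the tool's x, y, z in cm; "wx", "wy", "wz": the turn, a rotation vector about the tool's x, y, z in rad. In form: [{"tx": .., "ty": .., "tz": .., "wx": .., "wy": .., "wz": ..}, ...]. A call has 1 to 12 rows; each row shifts and turns the commanded pose from where the row before left it, along the tool's axes as they then stand; what a row does not reach is not made up. A row lasts 1/12 s, in which the tool goes at most 41.7 mm and 7.16 degrees, less where a joint would pass 70% of its speed; a pose out of reach is approached as far as the arm can. A call is refused whole if a number of a shift passes 4.17 or a number of a turn 0.125, either way. A call with a gripper value outside its range is refused whole. "gripper" is the finger opening in cm, from 0 to 9.12, set as the call begins (left out, the last holds). The fingers move at their own pace and stop on an object; "force" is the grip in N (left out, the last holds). Time passes only in rows, so rows that do not move let the fingers close. It gives the time, the measured TCP pose, the force, the opening and the grip force at its end, in the units of the state.
- env.state(): the state, without advancing time (a new reading comes with each control period).
- grab_frame(name): name is "scene" or "top" or "wrist"; returns a dict with "color" (384x512x3 uint8, red, green, blue), "vfov" (degrees; the focal length in pixels is half the picture's height over the tangent of half this angle, whatever the lens; pixels are square), "cx", "cy" (the principal point, pixels), "view" (4x4, takes a point from world to camera coordinates). Camera axes: x right, y up, looking along -z (the intrinsics and any distortion apply to the point x, -y, -z); pixel columns grow to the right and rows downward; lengths in mm; the calibration is good to about 2 mm. A picture is of the moment at which its call begins. There is no depth.
- env.job_done(): hands the job in; it is judged then, once.
The state is a dict: "time_s": time; "qpos": joint angles; "qvel": joint speeds; "effort": joint torques, N m; "ee_pos": TCP position; "ee_rot": TCP orientation; "force": force on the tool from outside, world axes, zero at the start; "torque": the same for the moment, N m; "gripper_width": finger opening in mm; "gripper_force": force on a finger pad.
Only numpy, scipy, OpenCV 4.12 (cv2) and the standard library are available. Lean on these libraries where they do the work, as an engineer would, in place of code of your own. Each camera call takes 0.05 s, during which the arm holds its last target. There are 200 camera calls.

### The job

Call your flatmate and show her which key to take: press the thumb lever of the bicycle bell all the way down, gently, and let it spring back. Then come down from above and point at the red key tag, fingers pointing downward with the fingertips about 2 cm over the middle of the tag, and stay there for about two seconds without touching any key or the rack and without pointing at the other keys. Finally raise the hand a good hand's breadth clear of everything; nothing may be picked up, and everything must stay where it is.

Things in the scene. Friction and masses are not known exactly. Their poses are not given: they have to be found in the camera images.
- bell: Chrome bicycle bell on a dark wooden block that stands loose on the shelf (about 0.6 kg). Origin: centre of the block's underside; block 130 (x) x 80 (y) x 22 mm. The dome (58 mm across, its top at z = 76 mm) is centred at x = +20 mm; the thumb lever sticks out from under it towards -x, above the block. z up.
- bell_pad (a point): Centre of the upper face of the lever's black thumb pad, 26 (along the lever) x 32 mm, 52 mm above the shelf at rest; it is 29 mm in front of the dome's edge. Axes turn with the lever; x points to the dome.
- bell_lever (a joint): Angle of the thumb lever: 0 at rest, up to 0.35 rad pressed down against the stop (the pad sinks about 13 mm; the bell rings from about 0.22 rad, 8 mm). A spring returns it; about 1.3 N starts it and 6 N holds it fully down. Pressing within the block's outline does not tip the bell.
- rack: Steel key rack, a flat plate fixed on the shelf, 105 (x) x 230 (y) x 12 mm. Origin: centre of its underside. Three keys lie side by side on it, 70 mm apart along its y axis, in any order, tags all at its -x side.
- red_tag (a point): Centre of the red key tag's upper face, 17 mm above the shelf: the thing to point at.
- blue_tag (a point): Centre of the blue key tag's upper face, 17 mm above the shelf.
- yellow_tag (a point): Centre of the yellow key tag's upper face, 17 mm above the shelf.
- red_key: Flat brass key with a red plastic tag, lying loose on the rack, not to be touched. Origin: centre of the tag's underside (the rack's top surface). The tag is 36 x 30 x 5 mm; the 3 mm thick key runs from it to 76 mm along the body's +x. z up.
- blue_key: Flat brass key with a blue plastic tag, lying loose on the rack, not to be touched. Origin: centre of the tag's underside (the rack's top surface). The tag is 36 x 30 x 5 mm; the 3 mm thick key runs from it to 76 mm along the body's +x. z up.
- yellow_key: Flat brass key with a yellow plastic tag, lying loose on the rack, not to be touched. Origin: centre of the tag's underside (the rack's top surface). The tag is 36 x 30 x 5 mm; the 3 mm thick key runs from it to 76 mm along the body's +x. z up.
- ashtray: Round glass ashtray used as a dish, 88 mm across, 32 mm high, loose. Origin: centre of its underside. Leave alone.
- umbrella_handle: Blue plastic crook handle of an umbrella lying on the shelf, about 210 x 85 mm, 27 mm high, loose. Origin: under the middle of its length (x along it). Leave alone.
- stapler: Red stapler with a black press button, 130 (x) x 36 x 52 mm, loose. Origin: centre of its underside. Leave alone.
- polish_tin: Round shoe-polish tin with a yellow lid, 74 mm across, 24 mm high, loose. Origin: centre of its underside. Leave alone.
- clothes_brush: Wooden clothes brush, bristles down, 150 (x) x 42 x 36 mm, loose. Origin: centre of its underside. Leave alone.
There are look-alikes about, which are no part of the job. Leave any orange or yellow look-alike of the bell alone.

How it is judged (in metres and radians):
On the way, in this order (a step that is already met when the one before it is completed fails the run):
1. the bell's thumb lever is pressed down (at least 0.22 rad) (value of joint bell_lever above 0.22 rad), for 0.05 s.
2. with the lever sprung back, the tool points down at the red tag for about two seconds: tool point within 18 mm sideways and 22 to 65 mm above the tag (tips 3 to 46 mm above it) (value of joint bell_lever below 0.06 rad and horizontal distance between the grasp point and red_tag below 0.018 m and z of the grasp point in the frame of red_tag between 0.022 and 0.065 m and angle between the grasp point's own z axis and vertical above 2.3 rad), for 1.8 s.
At the end, for the whole second after the job is handed in: The lever is back up (under 0.06 rad), the tool point is more than 120 mm above the shelf, the bell is at rest within 20 mm of its start, the keys within 6 mm and the other things within 10 mm of theirs (value of joint bell_lever below 0.06 rad and height (world z) of the grasp point above 0.12 m and distance of bell from where it was at the start of the episode below 0.02 m and linear speed of bell below 0.02 m/s and distance of each of red_key, blue_key, yellow_key from where it was at the start of the episode below 0.006 m and distance of each of ashtray, umbrella_handle, stapler, polish_tin, clothes_brush from where it was at the start of the episode below 0.01 m); the robot touches nothing.
It fails at once if a key or the key rack is touched (contact force between any of the fingers, the arm and red_key above 0.2 N or contact force between any of the fingers, the arm and blue_key above 0.2 N or contact force between any of the fingers, the arm and yellow_key above 0.2 N or contact force between any of the fingers, the arm and rack above 0.2 N).
It fails at once if the tool points at the blue or yellow tag (tool point within 18 mm sideways and less than 65 mm above it) ((horizontal distance between the grasp point and blue_tag below 0.018 m and z of the grasp point in the frame of blue_tag below 0.065 m) or (horizontal distance between the grasp point and yellow_tag below 0.018 m and z of the grasp point in the frame of yellow_tag below 0.065 m)).
It fails at once if a key is moved or lifted by more than 6 mm, or another thing on the shelf by more than 10 mm (distance of any of red_key, blue_key, yellow_key from where it was at the start of the episode above 0.006 m or distance of any of ashtray, umbrella_handle, stapler, polish_tin, clothes_brush from where it was at the start of the episode above 0.01 m).
It fails at once if the bell is shoved, lifted or carried by more than 20 mm (distance of bell from where it was at the start of the episode above 0.02 m).
It fails at once if the bell is pressed with more than 30 N (contact force between any of the fingers, the arm and bell above 30 N).
It also fails if it takes over 45 s, if anything falls off the work surface, if the arm or the gripper's body presses on something with over 40 N, if the wrist force passes 120 N, or if a joint passes its speed limit or range.

## Working session

There is one attempt and no reset: what is moved stays moved. The work goes in short steps, Python scripts to look and compute and a tool call to move; the robot and the scene stay as the last step left them, time stands still between calls to the robot, and variables do not carry over. Pictures are saved under pics/ and viewed, at most 10 in all, crops included, and the job is handed in when it is done.

Besides the shell and the picture viewer there is one more tool, called after "Call:" as name([rows], argument=value, ...), one row to a line, values as JSON. move_arm: Moves the arm, as the interface text tells. Its arguments: {"type":"object","properties":{"plan":{"type":"array","items":{"type":"object","properties":{"tx":{"type":"number"},"ty":{"type":"number"},"tz":{"type":"number"},"wx":{"type":"number"},"wy":{"type":"number"},"wz":{"type":"number"}}}},"gripper":{"type":"number"},"force":{"type":"number"}},"required":["plan"]}

```bash
mkdir -p pics; cat > h.py <<'E'
import numpy as np, cv2, pickle
from workcell import env, grab_frame
def cam(f):
    h,w=f["color"].shape[:2]; F=h/2/np.tan(np.radians(f["vfov"])/2)
    return F,f["cx"],f["cy"],np.array(f["view"])
def ray(f,u,v):
    F,cx,cy,V=cam(f); d=np.array([(u-cx)/F,-(v-cy)/F,-1.]); R=V[:3,:3]
    return -R.T@V[:3,3], R.T@d
def plane(f,u,v,z):
    o,d=ray(f,u,v); return o+d*(z-o[2])/d[2]
def two(f,a,g,b):
    o,d=ray(f,*a); p,e=ray(g,*b)
    s=np.linalg.lstsq(np.c_[d,-e],p-o,rcond=None)[0]
    A=o+s[0]*d; B=p+s[1]*e; return (A+B)/2, np.linalg.norm(A-B)
def proj(f,P):
    F,cx,cy,V=cam(f); c=V[:3,:3]@P+V[:3,3]; return cx+F*c[0]/-c[2], cy-F*c[1]/-c[2]
E
python3 - <<'E'
from h import *
fr={n:grab_frame(n) for n in("scene","top","wrist")}
pickle.dump(fr,open("f0.pkl","wb"))
for n,f in fr.items(): print(n,f.keys(),f["vfov"],f["cx"],f["cy"],np.round(f["view"],3).tolist())
im=[cv2.cvtColor(fr[n]["color"],cv2.COLOR_RGB2BGR) for n in("scene","top")]
cv2.imwrite("pics/a.png",cv2.resize(im[0],(800,600)));cv2.imwrite("pics/b.png",cv2.resize(im[1],(800,600)))
print(env.state())
E
```

```text
scene dict_keys(['color', 'vfov', 'cx', 'cy', 'view']) 44.30291651580683 263.9054766460332 192.376680656079 [[-0.89, 0.457, -0.003, 492.974], [-0.324, -0.626, 0.709, 104.007], [0.322, 0.632, 0.705, -1464.346], [0.0, 0.0, 0.0, 1.0]]
top dict_keys(['color', 'vfov', 'cx', 'cy', 'view']) 44.7717398074699 251.60919069549655 197.877061963798 [[0.008, -1.0, 0.001, -47.516], [0.976, 0.008, 0.216, -537.562], [-0.216, -0.0, 0.976, -1100.643], [0.0, 0.0, 0.0, 1.0]]
wrist dict_keys(['color', 'vfov', 'cx', 'cy', 'view']) 62.03879015499007 256.3859251285912 186.28164509257147 [[0.236, 0.972, -0.0, -575.498], [-0.938, 0.227, -0.262, 28.794], [-0.254, 0.062, 0.965, -390.361], [0.0, 0.0, 0.0, 1.0]]
{'time_s': 0.15, 'qpos': array([ 7.52295038e+01,  1.83423315e+01,  8.96870798e+01, -2.36540309e-03,
        7.20422642e+01, -1.14626697e+00]), 'qvel': array([ 0.07106053, -0.05129889, -0.23463718, -0.0640697 ,  0.08929388,
        0.04681162]), 'effort': array([-1.28050509e-03, -4.12772548e+01, -2.32152110e+01,  7.26076635e-02,
        4.33995668e-02, -1.17853187e-04]), 'ee_pos': array([135.37598661, 558.50639641, 232.14453042]), 'ee_rot': array([-1.79928294e+02,  8.14951130e-04,  1.66376502e+02]), 'force': array([ 0.4872642 ,  0.08918958, -0.12822875]), 'torque': array([-0.01218461,  0.00287506,  0.00346718]), 'gripper_force': 0.0, 'gripper_width': 91.1115250769129}
```

View pics/a.png

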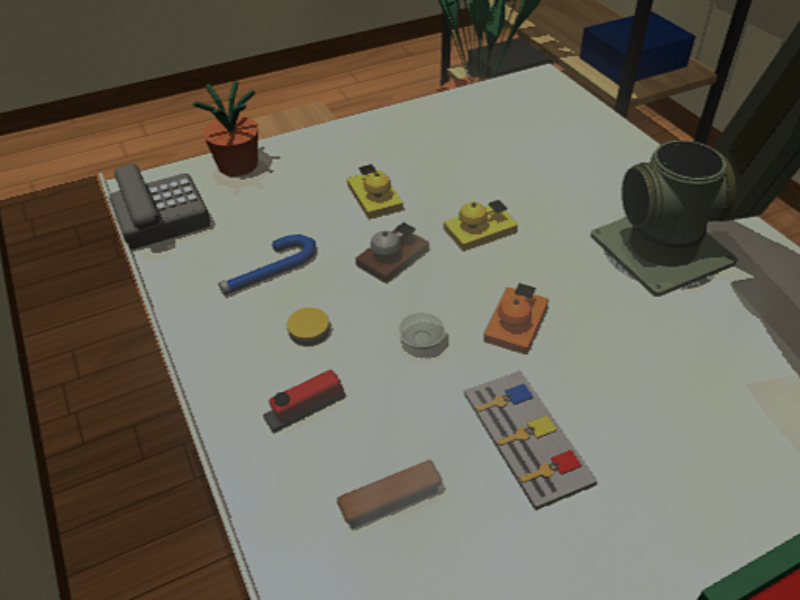

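View pics/b.png

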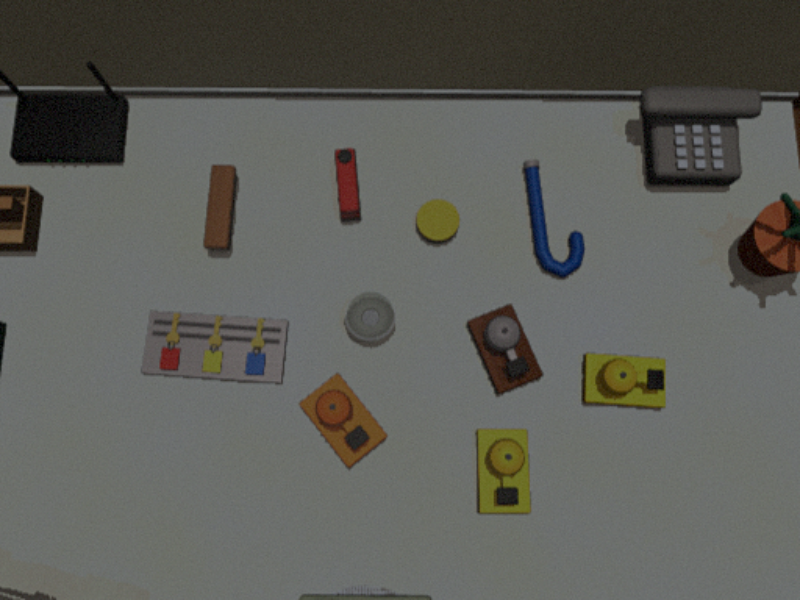

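Top view (800 px): the chrome bell on dark wood is at (502,335) with its pad at (516,367). The look-alikes are yellow bells at (620,377) and (506,457) and an orange one at (335,407). The red tag is at (170,359), yellow tag at (212,361) and blue tag at (256,363). The red stapler at (347,185) is the only other red thing. In the scene view, the chrome bell's pad is at (404,230) and the red tag at (566,462).

```bash
cat > m.py <<'E'
from h import *
fr=pickle.load(open("f0.pkl","rb"))
def blob(f,fn,u,v,r):
    im=cv2.cvtColor(f["color"],cv2.COLOR_RGB2HSV).astype(int); m=fn(im[...,0],im[...,1],im[...,2])
    k=np.zeros(m.shape,bool); k[v-r:v+r,u-r:u+r]=1; m=(m&k).astype(np.uint8)
    n,l,s,c=cv2.connectedComponentsWithStats(m)
    i=1+np.argmax(s[1:,4]); return c[i],s[i]
red=lambda h,s,v:((h<6)|(h>174))&(s>150)&(v>60)
blue=lambda h,s,v:(h>100)&(h<130)&(s>120)
yel=lambda h,s,v:(h>22)&(h<35)&(s>120)&(v>80)
dark=lambda h,s,v:(v<42)&(s<110)
E
python3 - <<'E'
from m import *
S,T=fr["scene"],fr["top"]
for n,fn,a,b,r in(("red",red,(362,296),(109,230),14),("yel",yel,(346,273),(136,231),11),("blue",blue,(332,252),(164,232),12),("pad",dark,(258,147),(330,235),10)):
    ca,sa=blob(S,fn,*a,r);cb,sb=blob(T,fn,*b,r)
    print(n,ca,sa,cb,sb,*[np.round(x,1) for x in two(S,ca,T,cb)], plane(T,*cb,52 if n=="pad" else 17).round(1),plane(S,*ca,52 if n=="pad" else 17).round(1))
t=cv2.cvtColor(T["color"],cv2.COLOR_RGB2BGR);s=cv2.cvtColor(S["color"],cv2.COLOR_RGB2BGR)
cv2.imwrite("pics/c.png",np.hstack([cv2.resize(t[190:260,290:360],(400,400),interpolation=0),cv2.resize(s[130:190,220:280],(400,400),interpolation=0)]))
E
```

```text
red [362.13207547 294.94968553] [353 288  19  15 159] [108.3115942  229.16666667] [103 223  12  14 138] [462.7 322.7  11.4] 2.1 [462.6 320.3  17. ] [464.7 326.   17. ]
yel [346.61151079 272.35971223] [338 266  18  14 139] [135.52413793 231.        ] [130 224  12  14 145] [458.6 252.9  11.5] 1.9 [458.5 250.9  17. ] [460.7 256.4  17. ]
blue [331.95652174 251.56521739] [324 246  16  12 115] [162.97857143 232.5       ] [157 226  13  14 140] [455.3 182.7  11.4] 1.9 [455.3 181.1  17. ] [457.5 186.7  17. ]
pad [255. 145.] [254 144   3   3   3] [330.46268657 234.80597015] [322 228  17  15 134] [ 453.6 -242.    48.1] 12.2 [ 448.1 -237.7   52. ] [ 459.9 -242.5   52. ]
```

View pics/c.png

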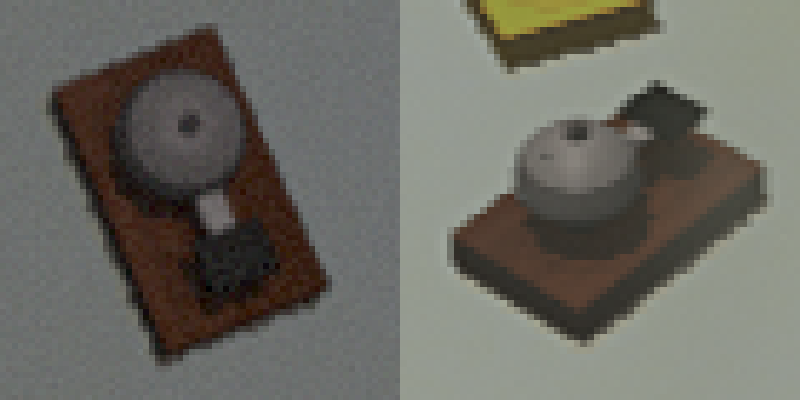

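The close crop confirms the bell is chrome on dark wood. The pad is at crop (238,262) in top, which is native px (331.6,235.9), and at crop (660,112) in scene, which is native px (259,146.8). I'll check its height, then move above it with the gripper closed.

```bash
cat >> h.py <<'E'
from scipy.spatial.transform import Rotation
def delta(P):
    s=env.state(); R=Rotation.from_euler("xyz",s["ee_rot"],degrees=True).as_matrix()
    return (R.T@(np.array(P)-s["ee_pos"])/10).round(3)
E
python3 - <<'E'
from m import *
S,T,W=fr["scene"],fr["top"],fr["wrist"]
print(two(S,(259,146.8),T,(331.6,235.9)), plane(T,331.6,235.9,52),plane(S,259,146.8,52))
print("campos",ray(W,0,0)[0],[proj(W,np.array(p)) for p in((463,322,17),(450,-240,52))])
c=two(S,(259,146.8),T,(331.6,235.9))[0]
print(delta((c[0],c[1],200)))
E
```

```text
(array([ 446.80803414, -242.25623134,   40.33858534]), np.float64(0.4794920075673784)) [ 445.39209261 -240.38780651   52.        ] [ 452.95543497 -229.28906957   52.        ]
campos [ 63.37112589 576.8528107  384.23143987] [(np.float64(152.49288131860413), np.float64(414.2187293601537)), (np.float64(-221.69308341735012), np.float64(500.22901004005433))]
[-49.128 -70.484   3.303]
```

Call:
move_arm([
  {"tx":-2.2,"ty":-3.2},
  {"tx":-2.2,"ty":-3.2},
  {"tx":-2.2,"ty":-3.2},
  {"tx":-2.2,"ty":-3.2},
  {"tx":-2.2,"ty":-3.2},
  {"tx":-2.2,"ty":-3.2},
  {"tx":-2.2,"ty":-3.2},
  {"tx":-2.2,"ty":-3.2},
  {"tx":-2.2,"ty":-3.2},
  {"tx":-2.2,"ty":-3.2},
  {"tx":-2.2,"ty":-3.2},
  {"tx":-2.2,"ty":-3.2},
], gripper=0, force=10)

```text
schema error: expected keys tx, ty, tz, wx, wy, wz
```

Call:
move_arm([
  {"tx":-2.2,"ty":-3.2},
  {"tx":-2.2,"ty":-3.2},
  {"tx":-2.2,"ty":-3.2},
  {"tx":-2.2,"ty":-3.2},
  {"tx":-2.2,"ty":-3.2},
  {"tx":-2.2,"ty":-3.2},
  {"tx":-2.2,"ty":-3.2},
  {"tx":-2.2,"ty":-3.2},
  {"tx":-2.2,"ty":-3.2},
  {"tx":-2.2,"ty":-3.2},
  {},
  {},
])

```text
schema error: expected keys tx, ty, tz, wx, wy, wz
```

```bash
python3 - <<'E'
from h import *
f=grab_frame("wrist"); s=env.state(); print(s["ee_pos"],s["ee_rot"],s["time_s"],s["force"])
pickle.dump(f,open("w1.pkl","wb"))
cv2.imwrite("pics/d.png",cv2.resize(cv2.cvtColor(f["color"],cv2.COLOR_RGB2BGR),(800,600)))
print([proj(f,np.array(p)) for p in((446,-240,52),)])
E
```

```text
[135.38054523 558.56069503 232.25089355] [-1.79940764e+02  1.31053311e-03  1.66377997e+02] 0.2 [-0.3109018  -0.1675253   0.03925014]
[(np.float64(-223.5143023243337), np.float64(498.4035155899065))]
```

View pics/d.png

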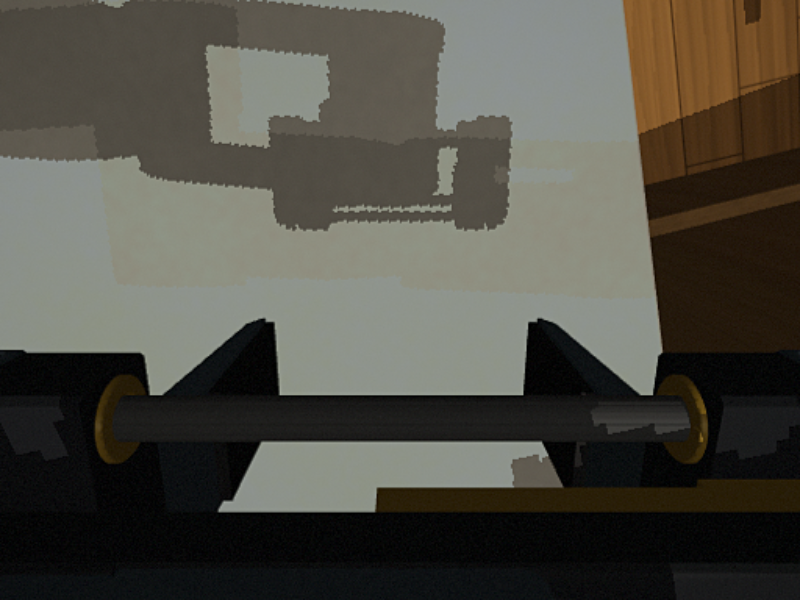

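The moves were refused because every row needs all six keys. This picture is only the start view, with the open fingertips at (270,320) and (540,320) and an arm shadow.

Call:
move_arm([
  {"tx":-2.2,"ty":-3.2,"tz":0,"wx":0,"wy":0,"wz":0},
  {"tx":-2.2,"ty":-3.2,"tz":0,"wx":0,"wy":0,"wz":0},
  {"tx":-2.2,"ty":-3.2,"tz":0,"wx":0,"wy":0,"wz":0},
  {"tx":-2.2,"ty":-3.2,"tz":0,"wx":0,"wy":0,"wz":0},
  {"tx":-2.2,"ty":-3.2,"tz":0,"wx":0,"wy":0,"wz":0},
  {"tx":-2.2,"ty":-3.2,"tz":0,"wx":0,"wy":0,"wz":0},
  {"tx":-2.2,"ty":-3.2,"tz":0,"wx":0,"wy":0,"wz":0},
  {"tx":-2.2,"ty":-3.2,"tz":0,"wx":0,"wy":0,"wz":0},
  {"tx":-2.2,"ty":-3.2,"tz":0,"wx":0,"wy":0,"wz":0},
  {"tx":-2.2,"ty":-3.2,"tz":0,"wx":0,"wy":0,"wz":0},
  {"tx":-2.2,"ty":-3.2,"tz":0,"wx":0,"wy":0,"wz":0},
  {"tx":-2.2,"ty":-3.2,"tz":0,"wx":0,"wy":0,"wz":0},
], gripper=0, force=10)

```text
time_s: 1.2
ee_pos: [301.6, 121.7, 232.9]
ee_rot: [180.0, 0.1, 166.4]
force: [1.5, 0.9, 0.7]
gripper_width: 14.0
gripper_force: 0.0
```

Call:
move_arm([
  {"tx":-2.2,"ty":-3.2,"tz":0,"wx":0,"wy":0,"wz":0},
  {"tx":-2.2,"ty":-3.2,"tz":0,"wx":0,"wy":0,"wz":0},
  {"tx":-2.2,"ty":-3.2,"tz":0,"wx":0,"wy":0,"wz":0},
  {"tx":-2.2,"ty":-3.2,"tz":0,"wx":0,"wy":0,"wz":0},
  {"tx":-2.2,"ty":-3.2,"tz":0,"wx":0,"wy":0,"wz":0},
  {"tx":-2.2,"ty":-3.2,"tz":0,"wx":0,"wy":0,"wz":0},
  {"tx":-2.2,"ty":-3.2,"tz":0,"wx":0,"wy":0,"wz":0},
  {"tx":-2.2,"ty":-3.2,"tz":0,"wx":0,"wy":0,"wz":0},
  {"tx":-2.2,"ty":-3.2,"tz":0,"wx":0,"wy":0,"wz":0},
  {"tx":-2.2,"ty":-3.2,"tz":0,"wx":0,"wy":0,"wz":0},
  {"tx":0,"ty":0,"tz":0,"wx":0,"wy":0,"wz":0},
  {"tx":0,"ty":0,"tz":0,"wx":0,"wy":0,"wz":0},
])

```text
time_s: 2.2
ee_pos: [440.1, -240.7, 231.9]
ee_rot: [180.0, -0.1, 166.2]
force: [0.0, 1.0, -0.3]
gripper_width: 0.6
gripper_force: 0.0
```

```bash
python3 - <<'E'
from h import *
f=grab_frame("wrist"); s=env.state(); print(s["ee_pos"],s["ee_rot"],s["qpos"],s["time_s"],s["force"])
pickle.dump(f,open("w1.pkl","wb"))
cv2.imwrite("pics/e.png",cv2.resize(cv2.cvtColor(f["color"],cv2.COLOR_RGB2BGR),(800,600)))
print([proj(f,np.array(p)) for p in((446,-240,52),)])
E
```

```text
[ 439.55186683 -239.40193633  232.05786603] [ 1.79939097e+02 -1.04029865e-01  1.66298756e+02] [-2.99101189e+01  1.16826436e+01  9.90096940e+01  3.14490831e-02
  6.94245603e+01 -1.06219902e+02] 2.25 [-0.3919069  -0.15002596  0.09330843]
[(np.float64(257.1241084837467), np.float64(177.35017066475413))]
```

View pics/e.png

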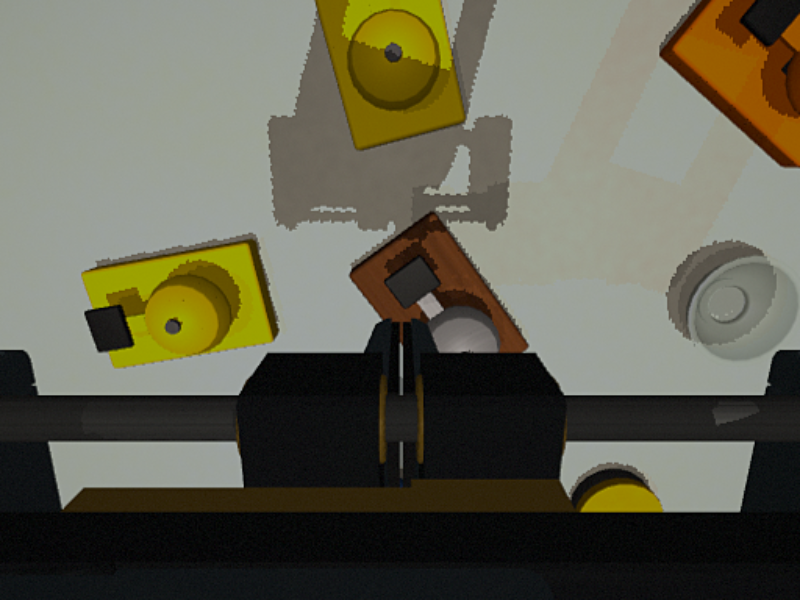

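The wrist view shows the chrome bell's pad at (413,281), which is native (264,180), with the dome at (463,330). A yellow bell is at (190,315).

```bash
python3 - <<'E'
from m import *
f=pickle.load(open("w1.pkl","rb"))
c,s=blob(f,lambda h,s,v:(v<40)&(s<110),264,180,20); print(c,s)
x=c;p=plane(f,*x,52);print(p, plane(f,*x,40)); 
hs=cv2.cvtColor(f["color"],cv2.COLOR_RGB2HSV)
print(hs[180,260:270].tolist())
print("block edge dir",plane(f,280,136,22),plane(f,335,222,22))
print(delta((p[0],p[1],200)),delta((p[0],p[1],130)))
E
```

```text
[264.36666667 180.675     ] [246 164  36  33 120]
[ 451.41639103 -233.32730121   52.        ] [ 454.4185167  -233.71913306   40.        ]
[[20, 18, 42], [18, 27, 47], [24, 30, 43], [21, 39, 46], [23, 24, 42], [15, 23, 45], [30, 17, 46], [6, 28, 46], [18, 30, 43], [8, 23, 44]]
block edge dir [ 412.63088813 -205.1470041    22.        ] [ 529.60327299 -163.13720244   22.        ]
[-1.015  0.868  3.205] [-1.027  0.86  10.205]
```

Call:
move_arm([
  {"tx":-0.5,"ty":0.4,"tz":2.5,"wx":0,"wy":0,"wz":0},
  {"tx":-0.5,"ty":0.4,"tz":2.5,"wx":0,"wy":0,"wz":0},
  {"tx":0,"ty":0,"tz":2.0,"wx":0,"wy":0,"wz":0},
  {"tx":0,"ty":0,"tz":0,"wx":0,"wy":0,"wz":0},
  {"tx":0,"ty":0,"tz":0,"wx":0,"wy":0,"wz":0},
  {"tx":0,"ty":0,"tz":0,"wx":0,"wy":0,"wz":0},
])

```text
time_s: 2.75
ee_pos: [452.0, -233.5, 164.1]
ee_rot: [-180.0, 0.1, 166.4]
force: [-0.5, 0.5, 1.2]
gripper_width: 0.4
gripper_force: 0.0
```

```bash
python3 - <<'E'
from m import *
f=pickle.load(open("w1.pkl","rb")); g=grab_frame("wrist"); pickle.dump(g,open("w2.pkl","wb")); print(env.state()["ee_pos"])
fn=lambda h,s,v:(v<62)&(s<75)
c,s=blob(f,fn,264,180,24)
u,v=map(int,np.round(proj(g,np.array([451,-233,52.])))); print(u,v)
d,t=blob(g,fn,u,v,30); print(c,s,d,t)
print(two(f,c,g,d),plane(f,*c,52),plane(g,*d,52))
cv2.imwrite("pics/f.png",cv2.resize(cv2.cvtColor(g["color"],cv2.COLOR_RGB2BGR)[90:282,128:384],(800,600)))
E
```

```text
[ 452.28918619 -233.83813415  164.42624476]
255 188
[263.61442006 180.38244514] [246 164  36  33 638] [252.8703271  191.26168224] [234 167  42  51 856]
(array([ 437.57970013, -231.81977938,  107.36588131]), np.float64(1.0319284669948612)) [ 450.90911342 -234.03569138   52.        ] [ 453.48331357 -235.85644996   52.        ]
```

View pics/f.png

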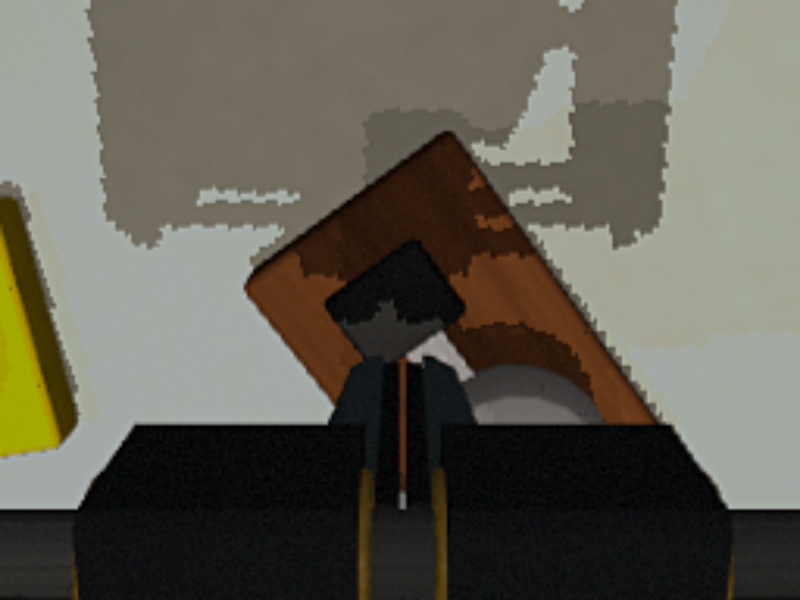

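The crop shows the pad centre at about (396,304), which is native (254.7,187.3). The fingers are just below it, and the mask had merged with them.

```bash
python3 - <<'E'
from m import *
f,g=[pickle.load(open(n,"rb")) for n in("w1.pkl","w2.pkl")]
a,b=(263.6,180.4),(254.7,187.3)
print(two(f,a,g,b),plane(f,*a,52),plane(g,*b,52))
print("with top",two(g,b,fr["top"],(331.6,235.9)),"scene",two(g,b,fr["scene"],(259,146.8)))
p=plane(g,*b,52);print(delta((p[0],p[1],71)))
E
```

```text
(array([ 455.52445152, -234.75015909,   33.19394563]), np.float64(0.1694785262624595)) [ 450.92428942 -234.05522194   52.        ] [ 450.41341038 -233.48948398   52.        ]
with top (array([ 437.80132491, -230.8943663 ,  101.85106183]), np.float64(2.189308260353127)) scene (array([ 451.15386485, -233.56271045,   48.33025309]), np.float64(0.584796972790745))
[ 2.180e-01 -4.000e-03  9.342e+00]
```

Call:
move_arm([
  {"tx":0.2,"ty":0,"tz":2.5,"wx":0,"wy":0,"wz":0},
  {"tx":0,"ty":0,"tz":2.5,"wx":0,"wy":0,"wz":0},
  {"tx":0,"ty":0,"tz":2.0,"wx":0,"wy":0,"wz":0},
  {"tx":0,"ty":0,"tz":1.5,"wx":0,"wy":0,"wz":0},
  {"tx":0,"ty":0,"tz":0,"wx":0,"wy":0,"wz":0},
  {"tx":0,"ty":0,"tz":0,"wx":0,"wy":0,"wz":0},
  {"tx":0,"ty":0,"tz":0,"wx":0,"wy":0,"wz":0},
])

```text
time_s: 3.38
ee_pos: [450.8, -234.1, 79.4]
ee_rot: [-180.0, 0.2, 166.4]
force: [-0.2, 0.2, -0.9]
gripper_width: 0.5
gripper_force: 0.0
```

Call:
move_arm([
  {"tx":0,"ty":0,"tz":0.2,"wx":0,"wy":0,"wz":0},
  {"tx":0,"ty":0,"tz":0.2,"wx":0,"wy":0,"wz":0},
  {"tx":0,"ty":0,"tz":0.2,"wx":0,"wy":0,"wz":0},
  {"tx":0,"ty":0,"tz":0.2,"wx":0,"wy":0,"wz":0},
  {"tx":0,"ty":0,"tz":0.2,"wx":0,"wy":0,"wz":0},
  {"tx":0,"ty":0,"tz":0,"wx":0,"wy":0,"wz":0},
  {"tx":0,"ty":0,"tz":0,"wx":0,"wy":0,"wz":0},
])

```text
time_s: 3.97
ee_pos: [449.6, -233.7, 67.9]
ee_rot: [-180.0, 0.0, 166.4]
force: [-3.0, -1.2, 3.4]
gripper_width: 0.5
gripper_force: 2.0
```

Call:
move_arm([
  {"tx":0,"ty":0,"tz":0.1,"wx":0,"wy":0,"wz":0},
  {"tx":0,"ty":0,"tz":0.1,"wx":0,"wy":0,"wz":0},
  {"tx":0,"ty":0,"tz":0.1,"wx":0,"wy":0,"wz":0},
  {"tx":0,"ty":0,"tz":0,"wx":0,"wy":0,"wz":0},
  {"tx":0,"ty":0,"tz":0,"wx":0,"wy":0,"wz":0},
])

```text
time_s: 4.38
ee_pos: [449.6, -233.8, 64.9]
ee_rot: [-180.0, 0.0, 166.4]
force: [-2.2, -2.4, 6.4]
gripper_width: 0.7
gripper_force: 2.9
```

Call:
move_arm([
  {"tx":0,"ty":0,"tz":0.1,"wx":0,"wy":0,"wz":0},
  {"tx":0,"ty":0,"tz":0.1,"wx":0,"wy":0,"wz":0},
  {"tx":0,"ty":0,"tz":0,"wx":0,"wy":0,"wz":0},
  {"tx":0,"ty":0,"tz":0,"wx":0,"wy":0,"wz":0},
])

```text
time_s: 4.72
ee_pos: [449.6, -233.7, 63.1]
ee_rot: [-180.0, 0.0, 166.4]
force: [-2.4, -1.2, 6.8]
gripper_width: 0.5
gripper_force: 3.5
```

Call:
move_arm([
  {"tx":0,"ty":0,"tz":0.1,"wx":0,"wy":0,"wz":0},
  {"tx":0,"ty":0,"tz":0.05,"wx":0,"wy":0,"wz":0},
  {"tx":0,"ty":0,"tz":0,"wx":0,"wy":0,"wz":0},
  {"tx":0,"ty":0,"tz":0,"wx":0,"wy":0,"wz":0},
])

```text
time_s: 5.05
ee_pos: [449.8, -233.7, 61.7]
ee_rot: [-180.0, 0.0, 166.4]
force: [-3.2, -0.4, 8.1]
gripper_width: 0.8
gripper_force: 3.9
```

```bash
python3 - <<'E'
from m import *
S0=fr["scene"];S=grab_frame("scene");T=grab_frame("top");T0=fr["top"]
b=lambda f:cv2.cvtColor(f["color"],cv2.COLOR_RGB2BGR)
cv2.imwrite("pics/g.png",np.hstack([cv2.resize(b(x)[120:195,215:290],(400,400),interpolation=0) for x in(S0,S)]))
E
```

```text
(no output)
```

View pics/g.png

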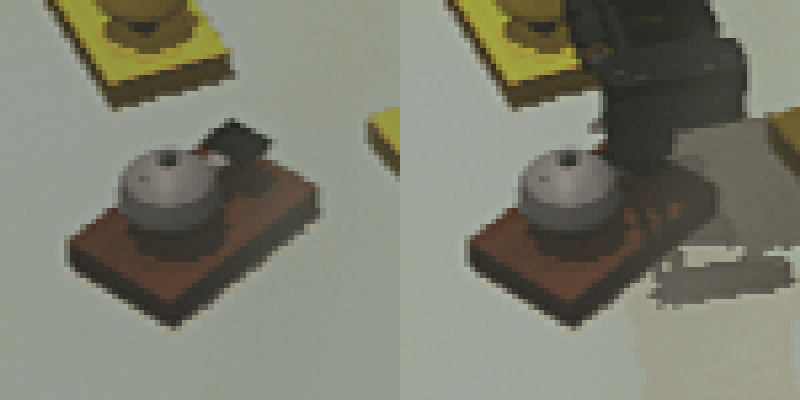

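The fingers press the pad at right crop (640,165), and the block hasn't moved. I'll press on gently to the stop.

Call:
move_arm([
  {"tx":0,"ty":0,"tz":0.1,"wx":0,"wy":0,"wz":0},
  {"tx":0,"ty":0,"tz":0,"wx":0,"wy":0,"wz":0},
  {"tx":0,"ty":0,"tz":0,"wx":0,"wy":0,"wz":0},
])

```text
time_s: 5.4
ee_pos: [449.8, -233.7, 61.1]
ee_rot: [-180.0, 0.0, 166.4]
force: [-3.1, -1.4, 10.6]
gripper_width: 0.8
gripper_force: 5.4
```

Call:
move_arm([
  {"tx":0,"ty":0,"tz":0.1,"wx":0,"wy":0,"wz":0},
  {"tx":0,"ty":0,"tz":0,"wx":0,"wy":0,"wz":0},
  {"tx":0,"ty":0,"tz":0,"wx":0,"wy":0,"wz":0},
])

```text
time_s: 5.65
ee_pos: [449.9, -233.8, 60.9]
ee_rot: [-180.0, 0.1, 166.4]
force: [-4.6, -0.6, 14.9]
gripper_width: 0.5
gripper_force: 8.1
```

The stop is reached: height has stalled at 61 mm and the force is climbing. Now release, rise and go over towards the rack.

Call:
move_arm([
  {"tx":0,"ty":0,"tz":-0.4,"wx":0,"wy":0,"wz":0},
  {"tx":0,"ty":0,"tz":-0.5,"wx":0,"wy":0,"wz":0},
  {"tx":0,"ty":0,"tz":-0.5,"wx":0,"wy":0,"wz":0},
  {"tx":0,"ty":0,"tz":-1.5,"wx":0,"wy":0,"wz":0},
  {"tx":0,"ty":0,"tz":-3,"wx":0,"wy":0,"wz":0},
  {"tx":0,"ty":0,"tz":-3,"wx":0,"wy":0,"wz":0},
  {"tx":0,"ty":0,"tz":-3,"wx":0,"wy":0,"wz":0},
  {"tx":0,"ty":0,"tz":-3,"wx":0,"wy":0,"wz":0},
  {"tx":0,"ty":0,"tz":-2,"wx":0,"wy":0,"wz":0},
  {"tx":0,"ty":0,"tz":0,"wx":0,"wy":0,"wz":0},
])

```text
time_s: 6.48
ee_pos: [452.0, -234.2, 232.4]
ee_rot: [-179.9, 0.5, 166.4]
force: [-0.7, 0.1, 0.8]
gripper_width: 0.4
gripper_force: 0.0
```

Call:
move_arm([
  {"tx":0.8,"ty":3.6,"tz":0,"wx":0,"wy":0,"wz":0},
  {"tx":0.8,"ty":3.6,"tz":0,"wx":0,"wy":0,"wz":0},
  {"tx":0.8,"ty":3.6,"tz":0,"wx":0,"wy":0,"wz":0},
  {"tx":0.8,"ty":3.6,"tz":0,"wx":0,"wy":0,"wz":0},
  {"tx":0.8,"ty":3.6,"tz":0,"wx":0,"wy":0,"wz":0},
  {"tx":0.8,"ty":3.6,"tz":0,"wx":0,"wy":0,"wz":0},
  {"tx":0.8,"ty":3.6,"tz":0,"wx":0,"wy":0,"wz":0},
  {"tx":0.8,"ty":3.6,"tz":0,"wx":0,"wy":0,"wz":0},
  {"tx":0.8,"ty":3.6,"tz":0,"wx":0,"wy":0,"wz":0},
  {"tx":0.8,"ty":3.6,"tz":0,"wx":0,"wy":0,"wz":0},
  {"tx":0.8,"ty":3.6,"tz":0,"wx":0,"wy":0,"wz":0},
  {"tx":0.8,"ty":3.6,"tz":0,"wx":0,"wy":0,"wz":0},
])

```text
time_s: 7.48
ee_pos: [457.1, 211.0, 226.9]
ee_rot: [-180.0, -0.1, 166.4]
force: [0.3, -0.6, -0.3]
gripper_width: 0.4
gripper_force: 0.0
```

Call:
move_arm([
  {"tx":0.8,"ty":3.6,"tz":0,"wx":0,"wy":0,"wz":0},
  {"tx":0.8,"ty":3.6,"tz":0,"wx":0,"wy":0,"wz":0},
  {"tx":0.7,"ty":3.6,"tz":0,"wx":0,"wy":0,"wz":0},
  {"tx":0,"ty":0,"tz":0,"wx":0,"wy":0,"wz":0},
  {"tx":0,"ty":0,"tz":0,"wx":0,"wy":0,"wz":0},
  {"tx":0,"ty":0,"tz":0,"wx":0,"wy":0,"wz":0},
])

```text
time_s: 7.98
ee_pos: [460.5, 318.9, 226.9]
ee_rot: [-179.9, -0.1, 166.4]
force: [0.3, 0.2, -0.5]
gripper_width: 0.7
gripper_force: 0.0
```

```bash
python3 - <<'E'
from m import *
g=grab_frame("wrist"); pickle.dump(g,open("w3.pkl","wb")); s=env.state();print(s["ee_pos"],s["force"])
for n,p in(("red",(462.7,322.7,17)),("yel",(458.6,252.9,17)),("blue",(455.3,182.7,17))):
    u,v=map(int,proj(g,np.array(p)))
    try:
        c,t=blob(g,globals()[n],u,v,30); print(n,(u,v),c,t,plane(g,*c,17).round(1))
        if n=="red":
            for k in("scene","top"):
                q=dict(scene=(362.1,294.9),top=(108.3,229.2))[k]; print(k,two(g,c,fr[k],q))
    except Exception as e: print(n,(u,v),e)
cv2.imwrite("pics/i.png",cv2.resize(cv2.cvtColor(g["color"],cv2.COLOR_RGB2BGR),(800,600)))
S=grab_frame("scene");d=cv2.absdiff(S["color"],fr["scene"]["color"])[130:195,215:275]; print("bell diff",d.max(),d.mean())
E
```

```text
[460.67189138 318.43772901 227.30954338] [0.7493906  0.02604921 0.22547121]
red (259, 167) [262.80559254 168.31291611] [248 152  30  34 751] [464.2 326.5  17. ]
scene (array([464.47182573, 326.13147188,  16.87037737]), np.float64(0.8086619040076233))
top (array([4.66352571e+02, 3.25764657e+02, 3.75879006e-01]), np.float64(2.6519812749933234))
yel (200, 178) [203.8773842  178.72752044] [189 163  31  33 734] [460.1 256.8  17. ]
blue (142, 189) [146.47018031 189.41886269] [131 174  32  33 721] [456.7 187.4  17. ]
bell diff 23 16.292051282051283
```

View pics/i.png

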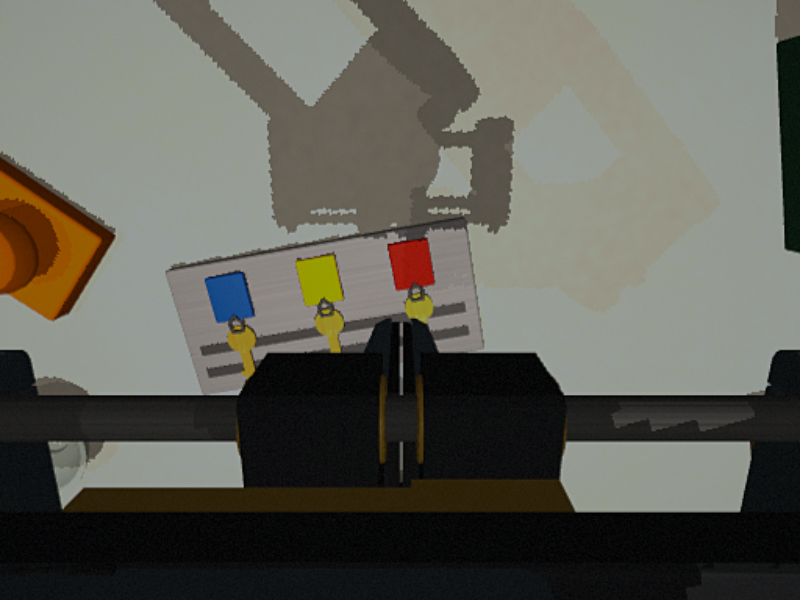

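Red tag at (411,263), yellow at (320,279) and blue at (230,297). Wrist and scene views together put the red tag at (464,326,17), and the tags come out 70 mm apart as stated. I'll descend so the TCP is 39 mm above the tag.

Call:
move_arm([
  {"tx":-0.2,"ty":0.8,"tz":0,"wx":0,"wy":0,"wz":0},
  {"tx":0,"ty":0,"tz":3,"wx":0,"wy":0,"wz":0},
  {"tx":0,"ty":0,"tz":3,"wx":0,"wy":0,"wz":0},
  {"tx":0,"ty":0,"tz":3,"wx":0,"wy":0,"wz":0},
  {"tx":0,"ty":0,"tz":3,"wx":0,"wy":0,"wz":0},
  {"tx":0,"ty":0,"tz":2,"wx":0,"wy":0,"wz":0},
  {"tx":0,"ty":0,"tz":1,"wx":0,"wy":0,"wz":0},
  {"tx":0,"ty":0,"tz":1,"wx":0,"wy":0,"wz":0},
  {"tx":0,"ty":0,"tz":0.8,"wx":0,"wy":0,"wz":0},
  {"tx":0,"ty":0,"tz":0,"wx":0,"wy":0,"wz":0},
  {"tx":0,"ty":0,"tz":0,"wx":0,"wy":0,"wz":0},
  {"tx":0,"ty":0,"tz":0,"wx":0,"wy":0,"wz":0},
])

```text
time_s: 9.08
ee_pos: [465.8, 327.1, 61.4]
ee_rot: [179.9, 0.1, 166.4]
force: [-0.2, 0.6, 0.7]
gripper_width: 0.7
gripper_force: 0.0
```

Call:
move_arm([
  {"tx":0,"ty":0,"tz":0,"wx":0,"wy":0,"wz":0},
  {"tx":0,"ty":0,"tz":0,"wx":0,"wy":0,"wz":0},
  {"tx":0,"ty":0,"tz":0,"wx":0,"wy":0,"wz":0},
  {"tx":0,"ty":0,"tz":0,"wx":0,"wy":0,"wz":0},
  {"tx":0,"ty":0,"tz":0,"wx":0,"wy":0,"wz":0},
  {"tx":0,"ty":0,"tz":0,"wx":0,"wy":0,"wz":0},
  {"tx":0,"ty":0,"tz":0,"wx":0,"wy":0,"wz":0},
  {"tx":0,"ty":0,"tz":0,"wx":0,"wy":0,"wz":0},
  {"tx":0,"ty":0,"tz":0,"wx":0,"wy":0,"wz":0},
  {"tx":0,"ty":0,"tz":0,"wx":0,"wy":0,"wz":0},
  {"tx":0,"ty":0,"tz":0,"wx":0,"wy":0,"wz":0},
  {"tx":0,"ty":0,"tz":0,"wx":0,"wy":0,"wz":0},
])

```text
time_s: 10.08
ee_pos: [465.1, 326.7, 60.3]
ee_rot: [180.0, 0.0, 166.4]
force: [0.1, 0.1, -0.3]
gripper_width: 0.3
gripper_force: 0.0
```

```bash
python3 - <<'E'
from m import *
S=grab_frame("scene"); a,b=[cv2.cvtColor(x["color"],cv2.COLOR_RGB2BGR) for x in(fr["scene"],S)]
cv2.imwrite("pics/j.png",np.hstack([cv2.resize(b[230:330,310:410],(400,400),interpolation=0),cv2.resize(b[120:195,215:290],(400,400),interpolation=0)]))
E
```

```text
(no output)
```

View pics/j.png

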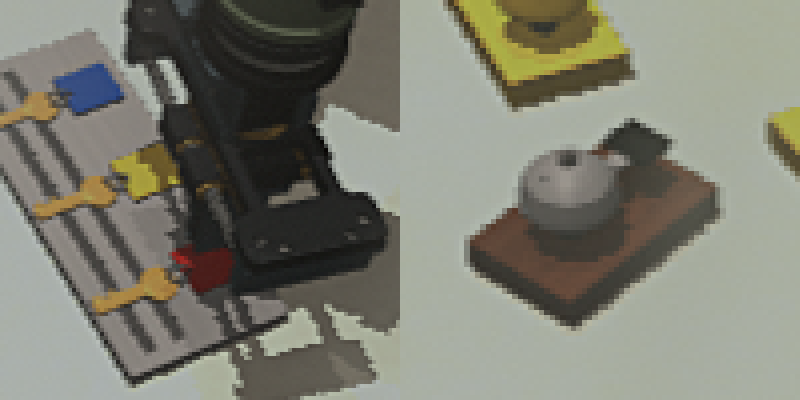

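The hand is over the red tag at (205,270) without touching it, and the bell lever is back up at (640,140). I'll lower 4 mm and hold.

Call:
move_arm([
  {"tx":0,"ty":0,"tz":0.2,"wx":0,"wy":0,"wz":0},
  {"tx":0,"ty":0,"tz":0.2,"wx":0,"wy":0,"wz":0},
  {"tx":0,"ty":0,"tz":0,"wx":0,"wy":0,"wz":0},
  {"tx":0,"ty":0,"tz":0,"wx":0,"wy":0,"wz":0},
  {"tx":0,"ty":0,"tz":0,"wx":0,"wy":0,"wz":0},
  {"tx":0,"ty":0,"tz":0,"wx":0,"wy":0,"wz":0},
  {"tx":0,"ty":0,"tz":0,"wx":0,"wy":0,"wz":0},
  {"tx":0,"ty":0,"tz":0,"wx":0,"wy":0,"wz":0},
  {"tx":0,"ty":0,"tz":0,"wx":0,"wy":0,"wz":0},
  {"tx":0,"ty":0,"tz":0,"wx":0,"wy":0,"wz":0},
  {"tx":0,"ty":0,"tz":0,"wx":0,"wy":0,"wz":0},
  {"tx":0,"ty":0,"tz":0,"wx":0,"wy":0,"wz":0},
])

```text
time_s: 11.13
ee_pos: [465.0, 326.7, 56.3]
ee_rot: [180.0, 0.0, 166.4]
force: [0.4, -0.2, 0.2]
gripper_width: 0.3
gripper_force: 0.0
```

Call:
move_arm([
  {"tx":0,"ty":0,"tz":0,"wx":0,"wy":0,"wz":0},
  {"tx":0,"ty":0,"tz":0,"wx":0,"wy":0,"wz":0},
  {"tx":0,"ty":0,"tz":0,"wx":0,"wy":0,"wz":0},
  {"tx":0,"ty":0,"tz":0,"wx":0,"wy":0,"wz":0},
  {"tx":0,"ty":0,"tz":0,"wx":0,"wy":0,"wz":0},
  {"tx":0,"ty":0,"tz":0,"wx":0,"wy":0,"wz":0},
  {"tx":0,"ty":0,"tz":0,"wx":0,"wy":0,"wz":0},
  {"tx":0,"ty":0,"tz":0,"wx":0,"wy":0,"wz":0},
  {"tx":0,"ty":0,"tz":0,"wx":0,"wy":0,"wz":0},
  {"tx":0,"ty":0,"tz":0,"wx":0,"wy":0,"wz":0},
  {"tx":0,"ty":0,"tz":0,"wx":0,"wy":0,"wz":0},
  {"tx":0,"ty":0,"tz":0,"wx":0,"wy":0,"wz":0},
])

```text
time_s: 12.13
ee_pos: [465.0, 326.7, 56.3]
ee_rot: [180.0, -0.0, 166.4]
force: [-0.5, -0.9, -0.1]
gripper_width: 0.7
gripper_force: 0.0
```

Call:
move_arm([
  {"tx":0,"ty":0,"tz":-1,"wx":0,"wy":0,"wz":0},
  {"tx":0,"ty":0,"tz":-3,"wx":0,"wy":0,"wz":0},
  {"tx":0,"ty":0,"tz":-3,"wx":0,"wy":0,"wz":0},
  {"tx":0,"ty":0,"tz":-3,"wx":0,"wy":0,"wz":0},
  {"tx":0,"ty":0,"tz":-3,"wx":0,"wy":0,"wz":0},
  {"tx":0,"ty":0,"tz":-3,"wx":0,"wy":0,"wz":0},
  {"tx":0,"ty":0,"tz":-2,"wx":0,"wy":0,"wz":0},
  {"tx":0,"ty":0,"tz":0,"wx":0,"wy":0,"wz":0},
  {"tx":0,"ty":0,"tz":0,"wx":0,"wy":0,"wz":0},
  {"tx":0,"ty":0,"tz":0,"wx":0,"wy":0,"wz":0},
  {"tx":0,"ty":0,"tz":0,"wx":0,"wy":0,"wz":0},
  {"tx":0,"ty":0,"tz":0,"wx":0,"wy":0,"wz":0},
])

```text
time_s: 13.13
ee_pos: [464.4, 326.3, 234.8]
ee_rot: [-179.9, -0.1, 166.4]
force: [-0.3, 0.2, 0.5]
gripper_width: 0.3
gripper_force: 0.0
```

```bash
python3 - <<'E'
from h import *
s=env.state();print(s["ee_pos"],s["force"],s["time_s"])
if s["ee_pos"][2]>200: print(env.job_done())
E
```

```text
[464.44572754 326.25725495 234.83201847] [-0.32534251  0.22225595  0.50496521] 13.1333
the job is handed in; nothing more can be done
None
```

I pressed the bell lever to its stop (about 15 N) and it sprang back, held the fingertips about 2 cm over the red tag for just over two seconds, raised the hand to 235 mm, and handed the job in; no verdict was returned.

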